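Take the cover off the optics enclosure

TASK

Loosen both captive thumbscrews of the long enclosure, one after the other, by turning each counter-clockwise about a quarter turn until its paddle lines up with its slot. Then lift the cover plate off by its handle and set it down flat, handle up, lengthwise in the middle of the black rubber mat, letting go only once it rests there. Leave the thumbscrew of the small square box as it is.

Things in the scene. Friction and masses are not known exactly. Their poses are not given: they have to be found in the camera images.
- enclosure: Long grey metal enclosure, fixed, 90 x 204 mm, 42 mm high; the cover sits flush in its top, with 2 mm play each side. Origin: centre of its underside, on the table; y along its length, z up. The thumbscrews are part of it, at y = +76 and -76 mm; their tops are 71 mm above the table, so carry the cover's underside higher than that.
- cover: Loose aluminium cover plate, 76 x 190 x 4 mm (x, y, z), 0.16 kg. Origin: centre of its underside, 38 mm above the table when seated; y lengthwise, z up. Slots 42 mm (x) by 22 mm (y) at y = +76 and -76 mm pass over the paddles. Central black bridge handle, its bar along y: 36 mm long, 12 mm wide, top 28 mm above the plate's upper face.
- screw_left (a joint): Captive thumbscrew of the enclosure, on the cover's y axis at y = +76 mm. Head: upright steel paddle 36 mm long, 10 mm thick, 2 to 28 mm above the cover's upper face; turns in place, never rises. Value in rad, counter-clockwise from above: 0 = paddle along the cover's length, clamping it; 1.57 (stop) = crosswise, in line with its slot, free. Starts 0.05 to 0.25; friction 0.06 N m, stays put.
- screw_right (a joint): Captive thumbscrew of the enclosure, on the cover's y axis at y = -76 mm. Head: upright steel paddle 36 mm long, 10 mm thick, 2 to 28 mm above the cover's upper face; turns in place, never rises. Value in rad, counter-clockwise from above: 0 = paddle along the cover's length, clamping it; 1.57 (stop) = crosswise, in line with its slot, free. Starts 0.05 to 0.25; friction 0.06 N m, stays put.
- mat: Black rubber mat on the table, fixed, 100 x 205 x 3 mm (x, y, z). Origin: centre of its underside, on the table; y along its length, z up. A cover lying on it has its origin 3 mm above the mat's.
- small_screw (a joint): The same kind of thumbscrew on the bystander, a small square grey box (70 x 70 x 42 mm) with a single thumbscrew in the middle of its top. Value in rad as for the others, starts between 0.05 and 0.25. Not to be turned.

How it is judged:
On the way, in this order (a step that is already met when the one before it is completed fails the run):
1. both thumbscrews are loosened (each past 1.25 rad) while the cover is still in its seat (value of joint each of screw_left, screw_right above 1.25 rad and distance of cover from where it was at the start of the episode below 0.012 m), for 0.2 s.
2. the cover is lifted clear of the paddles, underside more than 72 mm above the table (height (world z) of cover above 0.072 m), for 0.1 s.
3. the cover is set down on the mat with the fingers still on its handle (horizontal distance between cover and mat below 0.04 m and angle between the y axis of cover and the y axis of mat, either way round below 0.3 rad and angle between cover's own z axis and vertical below 0.1 rad and z of cover in the frame of mat below 0.01 m and contact force between the fingers and cover above 0.3 N), for 0.1 s.
At the end, for the whole second after the job is handed in: The cover lies still and flat (within 0.1 rad), handle up, on the mat, its centre within 40 mm of the mat's centre and its length within 0.3 rad of the mat's length; both thumbscrews stand past 1.25 rad (horizontal distance between cover and mat below 0.04 m and angle between the y axis of cover and the y axis of mat, either way round below 0.3 rad and angle between cover's own z axis and vertical below 0.1 rad and z of cover in the frame of mat below 0.01 m and value of joint each of screw_left, screw_right above 1.25 rad and linear speed of cover below 0.02 m/s); the robot touches nothing.
It fails at once if the thumbscrew of the small box is turned past 0.5 rad (value of joint small_screw above 0.5 rad).
It fails at once if the cover is lifted out of its seat while a thumbscrew still clamps it (height (world z) of cover above 0.055 m and value of joint any of screw_left, screw_right below 0.9 rad).
It also fails if it takes over 58 s, if anything falls off the work surface, if the arm or the gripper's body presses on something with over 40 N, if the wrist force passes 120 N, or if a joint passes its speed limit or range.

ROBOT

A 7-joint arm with a two-finger parallel gripper is mounted at the origin on a cart in front of the work surface, level with it; the furniture and walls round the work are solid. World frame = base frame: x ahead of the robot, y to its left, z up, the work surface at z = 0. Lengths are in m, angles in rad, forces in N, time in s.
With the tool pointing down it reaches from about 0.4 to 0.85 m from the base axis. Payload 10.4 kg.
Tool frame: the origin (TCP) lies between the finger pads; the fingertips stand 25 mm ahead of it and the grasp point (between the pads) lies 6 mm ahead of it; x points along the fingers, y is the direction in which the jaws open and shut, and the axes are right-handed (so a half turn about x gives the same grasp; the last joint's range is limited). The gripper opens to 87 mm and grips with 3 to 60 N. Pads are 19 mm wide; open, the fingers measure 117 mm over their backs; the gripper's body (75 mm by 190 mm) begins 51 mm behind the grasp point.
Start: joints at [-0.023, 0.332, -0.065, 1.46, 0.022, 1.35, -0.088], TCP at [0.625, 0, 0.248] pointing down, gripper open.
Joint ranges: [-2.6, 2.6], [-0.5, 2.12], [-1.47, 1.34], [0.16, 2.42], [-1.27, 4.41], [0.06, 2.06], [-2.6, 2.6]. Speed limits (rad/s): [2.22, 2.22, 2.79, 2.79, 3.14, 3.14, 3.14].

INTERFACE

Orientations are given as a unit quaternion [x, y, z, w].
In Python, from bench import r gives the robot as it stands.
- The arm moves only by the shell command python3 -m pendant 'ROWS' [FORCE]. ROWS is JSON, a list of rows, each an object with "translation": the shift along the world's x, y, z in cm, a list of three; "angular": the turn, a rotation vector about the world's x, y, z in degrees, a list of three; "hand": the opening, from -1 (shut) to 1 (fully open). In form: [{"translation": [dx, dy, dz], "angular": [wx, wy, wz], "hand": hand}, ...]. A call has 1 to 20 rows; each row shifts and turns the commanded pose from where the row before left it; what a row does not reach is not made up. A row lasts 1/10 s, in which the tool goes at most 50 mm and 8.59 degrees, less where a joint would pass 70% of its speed; a pose out of reach is approached as far as the arm can. A call is refused whole if a number of a shift passes 5 or a number of a turn 8.59, either way. A call with a gripper value outside its range is refused whole. The fingers move at their own pace and stop on an object; FORCE is the grip in N (left out, the last holds). Time passes only in rows, so rows that do not move let the fingers close. It gives the time, the measured TCP pose, the force and the opening at its end, in the units of the state.
- r.read_state(): the state, without advancing time (a new reading comes with each control period).
- r.camera(name): name is "scene" or "side" or "wrist"; returns the picture (420x560x3 uint8, red, green, blue); there is no depth.
- r.camera_info(name): a dict with "fx", "fy", "cx", "cy" (pixels), "distortion" ([k1, k2, p1, p2, k3] as OpenCV has them; the pictures are not rectified), "rvec" (rotation vector, rad) and "tvec" (3), from world to camera coordinates, as OpenCV has them; the wrist camera has in their place "mount" (4x4, takes a point from camera to tool coordinates, whose origin is the TCP and whose axes are the tool frame's). Camera axes: x right, y down, z forward; pixel columns grow to the right and rows downward; lengths in m; the calibration is good to about 2 mm. A picture is of the moment at which its call begins: read the wrist's pose just before it. camera_info takes no time and is no camera call.
- r.close_job(): hands the job in, once; it reports no verdict.
Trained networks look in the newest picture that a camera, given by its name, has taken for a name from the list of things; names that differ only in an ending like _2 or _b are one class to them, and where a whole thing is asked for, a point or a joint stands for the part that bears it (a point fixed in the world has none). Each returns a list of dicts, best first, with "confidence" (0 to 1); they miss things now and then, are a little off and sometimes report something else, mostly with a low value. They report only what shows in the picture. A call takes as long as a camera call.
- r.find_in(camera, name): "point" ([row, column] in pixels, amid what is visible of it).
- r.mark_of(camera, name): "point" ([row, column] in pixels: a listed point, or the origin of a listed thing).
The state is a dict: "time": time; "joint_positions": joint angles; "joint_vel": joint speeds; "joint_torque": joint torques, N m; "ee_pos": TCP position; "eef_rot": TCP orientation; "ft_force": force on the tool from outside, world axes, zero at the start; "torque": the same for the moment, N m; "width": finger opening in m.
Only numpy, scipy, OpenCV 4.12 (cv2) and the standard library are available. Lean on these libraries where they do the work, as an engineer would, in place of code of your own. Each camera call takes 0.05 s, during which the arm holds its last target.

## Working session

There is one attempt and no reset: what is moved stays moved. The work goes in short steps, Python scripts to look and compute and a shell command to move; the robot and the scene stay as the last step left them, time stands still between calls to the robot, and variables do not carry over. Pictures are saved under pics/ and viewed, and the job is handed in when it is done.

```bash
ls; mkdir -p pics; python3 - <<'E'
from bench import r
import cv2
s=r.read_state(); print({k:(v if not hasattr(v,'__len__') else [round(float(x),4) for x in v]) for k,v in s.items()})
for n in ["scene","side","wrist"]:
    im=r.camera(n); cv2.imwrite(f"pics/{n}0.png",im[:,:,::-1])
    for t in ["enclosure","cover","screw_left","screw_right","mat","small_screw"]:
        for f in ("mark_of",):
            print(n,t,f,[( [round(float(q),1) for q in d["point"]],round(d["confidence"],2)) for d in getattr(r,f)(n,t)][:4])
    print(r.camera_info(n))
E
```

```text
pics
{'time': 0.0, 'joint_positions': [-0.0226, 0.3329, -0.0647, 1.461, 0.0216, 1.3499, -0.0885], 'joint_vel': [0.0007, -0.0023, 0.0007, -0.0001, -0.0021, -0.0014, -0.0001], 'joint_torque': [-0.0001, -62.3246, 0.0244, -38.9891, -0.0614, 0.0398, 0.0002], 'ee_pos': [0.6246, -0.0, 0.2467], 'eef_rot': [-0.4996, -0.5003, 0.5004, -0.4997], 'ft_force': [0.1906, -0.3969, -0.4235], 'torque': [0.0309, 0.0256, -0.0197], 'width': 0.086860139163591}
scene enclosure mark_of [([208.0, 338.8], 0.66)]
scene cover mark_of [([199.1, 340.9], 0.63)]Traceback (most recent call last):
  File "<stdin>", line 8, in <module>
ValueError: it knows: cover, enclosure, mat
```

```bash
python3 - <<'E'
from bench import r
import cv2
for n in ["scene","side","wrist"]:
    im=r.camera(n); cv2.imwrite(f"pics/{n}1.png",im[:,:,::-1])
    for t in ["enclosure","cover","mat"]:
        for f in ("mark_of","find_in"):
            try: print(n,t,f,[( [round(float(q),1) for q in d["point"]],round(d["confidence"],2)) for d in getattr(r,f)(n,t)][:4])
            except Exception as e: print(n,t,f,e)
    print(r.camera_info(n))
print(r.read_state()["time"])
E
```

```text
scene enclosure mark_of [([208.0, 340.4], 0.73)]
scene enclosure find_in [([213.5, 331.3], 0.72)]
scene cover mark_of [([196.8, 338.9], 0.65)]
scene cover find_in [([196.7, 339.7], 0.72)]
scene mat mark_of [([288.3, 259.7], 0.98)]
scene mat find_in [([291.1, 255.5], 0.78), ([205.2, 324.9], 0.45)]
{'fx': 386.59204336698735, 'fy': 386.59204336698735, 'cx': 277.59055831144155, 'cy': 211.5646850465953, 'distortion': array([-0.02371794,  0.        ,  0.        ,  0.        ,  0.        ]), 'rvec': array([ 0.62590276, -2.61010894,  1.16980675]), 'tvec': array([0.39619592, 0.2935068 , 0.58998733])}
side enclosure mark_of [([253.5, 362.3], 0.98)]
side enclosure find_in [([256.5, 358.2], 0.78)]
side cover mark_of [([230.4, 368.5], 0.66)]
side cover find_in [([234.1, 366.6], 0.86)]
side mat mark_of [([314.9, 225.2], 0.56)]
side mat find_in [([316.2, 220.9], 0.74)]
{'fx': 485.89375898108455, 'fy': 485.89375898108455, 'cx': 281.31127922769366, 'cy': 215.4147698576917, 'distortion': array([-0.1486716,  0.       ,  0.       ,  0.       ,  0.       ]), 'rvec': array([ 0.91030181, -2.28050328,  1.33262141]), 'tvec': array([0.27548216, 0.32739465, 0.46548483])}
wrist enclosure mark_of []
wrist enclosure find_in [([330.5, 178.9], 0.59)]
wrist cover mark_of []
wrist cover find_in [([339.9, 167.6], 0.47)]
wrist mat mark_of [([178.3, 169.5], 0.71)]
wrist mat find_in [([170.0, 171.1], 0.74)]
{'fx': 307.51259691057936, 'fy': 307.51259691057936, 'cx': 275.8876259808153, 'cy': 204.09138798418203, 'distortion': array([-0.00749958,  0.        ,  0.        ,  0.        ,  0.        ]), 'mount': array([[ 7.01126055e-04, -2.84440329e-01,  9.58693490e-01,
        -1.36664911e-01],
       [ 9.99999724e-01, -3.49708824e-05, -7.41710462e-04,
         2.99163776e-04],
       [ 2.44498725e-04,  9.58693746e-01,  2.84440226e-01,
        -7.81549947e-02],
       [ 0.00000000e+00,  0.00000000e+00,  0.00000000e+00,
         1.00000000e+00]])}
1.2
```

View pics/scene1.png

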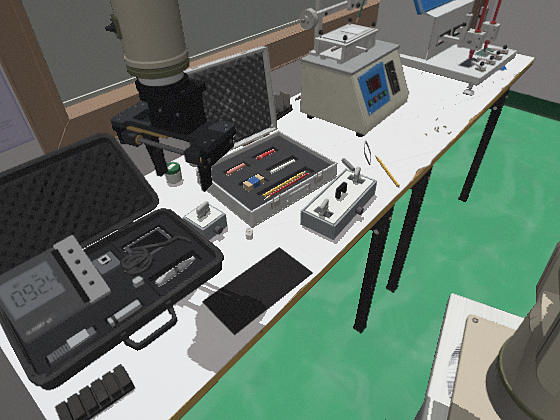

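View pics/side1.png

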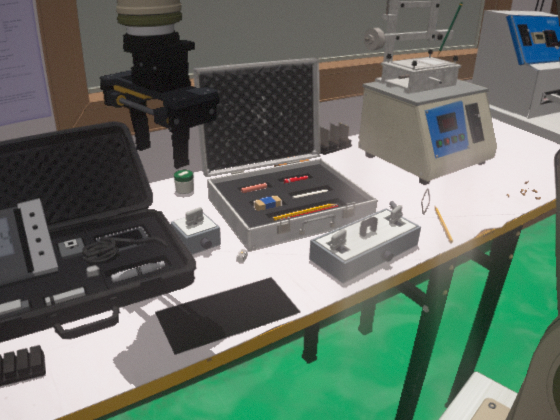

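View pics/wrist1.png

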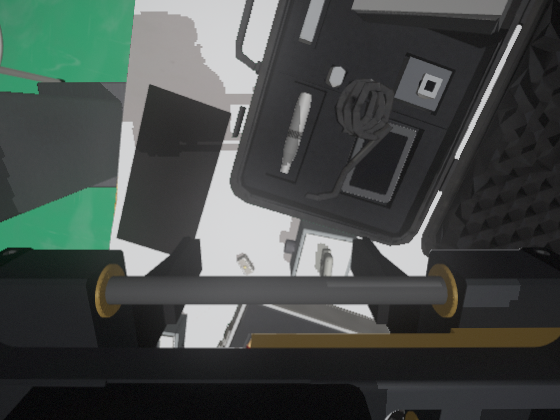

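```bash
cat > h.py <<'E'
from bench import r
import cv2, numpy as np
from scipy.spatial.transform import Rotation as R
def cam(n, st=None):
    i=r.camera_info(n); K=np.array([[i["fx"],0,i["cx"]],[0,i["fy"],i["cy"]],[0,0,1]]); D=np.array(i["distortion"])
    if "mount" in i:
        st=st or r.read_state(); T=np.eye(4);T[:3,:3]=R.from_quat(st["eef_rot"]).as_matrix();T[:3,3]=st["ee_pos"]
        Tc=np.linalg.inv(T@np.array(i["mount"])); return K,D,Tc[:3,:3],Tc[:3,3]
    return K,D,cv2.Rodrigues(np.array(i["rvec"]))[0],np.array(i["tvec"])
def back(c,rc,z):
    K,D,Rm,t=c; p=np.array([[rc[::-1]]],float); u=cv2.undistortPoints(p,K,D)[0,0]
    d=Rm.T@np.array([u[0],u[1],1]); o=-Rm.T@t; s=(z-o[2])/d[2]; return o+s*d
def proj(c,P):
    K,D,Rm,t=c; return cv2.projectPoints(np.array(P,float).reshape(-1,3),cv2.Rodrigues(Rm)[0],t,K,D)[0][:,0]
E
python3 - <<'E'
from h import *
for n,e,cv,m in (("scene",(208,340),(197.5,339.5),(288.3,259.7)),("side",(253.5,362.3),(230.4,368.5),(314.9,225.2))):
    c=cam(n); print(n,"campos",(-c[2].T@c[3]).round(3)); print(back(c,e,0).round(4),back(c,cv,.038).round(4),back(c,m,0).round(4))
c=cam("wrist"); print(back(c,(178.3,169.5),0).round(4), (-c[2].T@c[3]).round(3))
# corner clicks
c=cam("scene")
for n,l in (("scene",[(291,203),(334,237),(269,313),(248,275)]),("side",[(317,156),(349,180),(304,299),(279,281)]),("wrist",[(84,150),(113,231),(257,184),(238,117)])):
    print(n,[back(cam(n),p,.003)[:2].round(3).tolist() for p in l])
E
python3 - <<'E'
import cv2
a=cv2.imread("pics/scene1.png")[150:270,280:400]; b=cv2.imread("pics/side1.png")[180:300,290:440]
cv2.imwrite("pics/crA.png",cv2.resize(a,None,fx=5,fy=5,interpolation=cv2.INTER_CUBIC)); cv2.imwrite("pics/crB.png",cv2.resize(b,None,fx=5,fy=5,interpolation=cv2.INTER_CUBIC))
E
```

```text
scene campos [0.226 0.397 0.618]
[ 0.4302 -0.2972  0.    ] [ 0.432  -0.2895  0.038 ] [0.4864 0.0005 0.    ]
side campos [0.048 0.371 0.509]
[ 0.4361 -0.2892  0.    ] [ 0.4427 -0.3119  0.038 ] [0.4916 0.0027 0.    ]
[ 0.4896 -0.0016  0.    ] [0.625 0.078 0.384]
scene [[0.582, 0.058], [0.472, 0.108], [0.411, -0.089], [0.509, -0.107]]
side [[0.56, 0.084], [0.48, 0.099], [0.425, -0.095], [0.49, -0.123]]
wrist [[0.479, 0.111], [0.572, 0.078], [0.5, -0.11], [0.412, -0.082]]
```

View pics/crA.png

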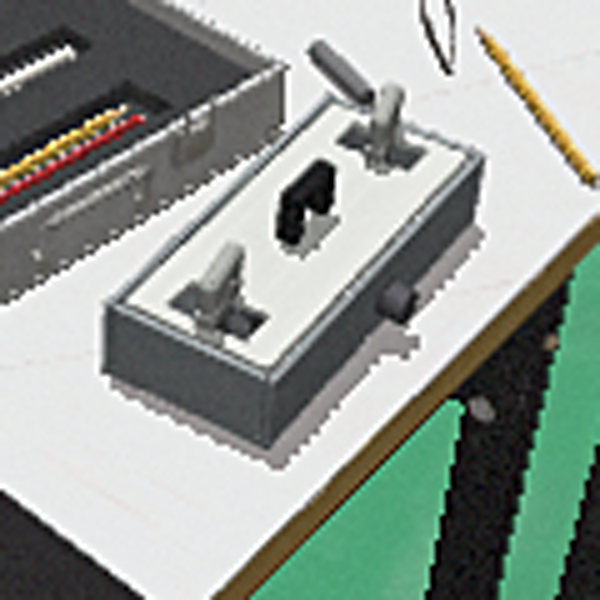

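View pics/crB.png

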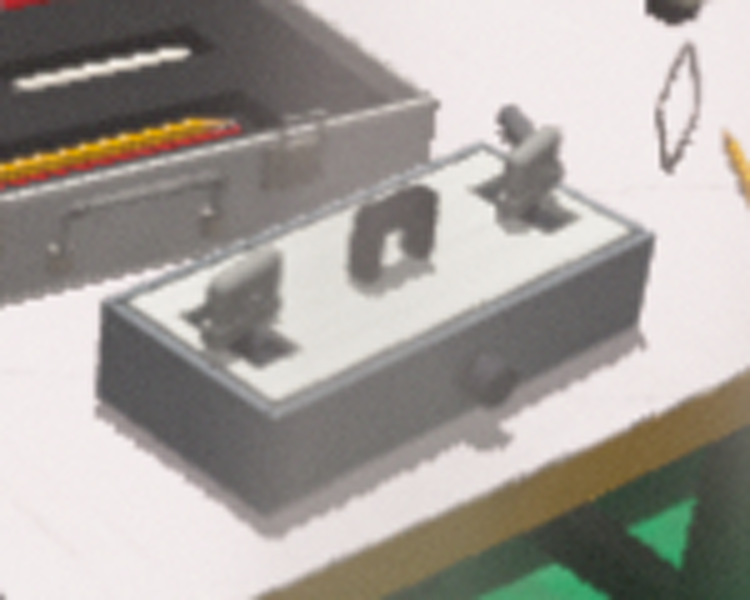

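```bash
python3 - <<'E'
from h import *
from scipy.optimize import least_squares
# corners order: A,B,C,D  (left, front, right, far), px (col,row)
obs={"scene":[(301.4,211),(334,225.6),(376.6,181.4),(346.4,169.6)],"side":[(310.6,240.6),(345,262.6),(420.4,227.4),(386.4,209.4)]}
for n in obs: print(n,[back(cam(n),p[::-1],.042)[:2].round(3).tolist() for p in obs[n]])
L=np.array([[-.045,.102,.042],[.045,.102,.042],[.045,-.102,.042],[-.045,-.102,.042]])
def W(p,L): c,s=np.cos(p[2]),np.sin(p[2]); return L@np.array([[c,s,0],[-s,c,0],[0,0,1]])+[p[0],p[1],0]
for n2 in (["scene"],["side"],["scene","side"]):
  best=None
  for flip in (0,1):
   for a0 in np.arange(-3,3,.5):
    LL=L*[-1,1,1] if flip else L
    f=lambda p: np.concatenate([(proj(cam(n),W(p,LL))-obs[n]).ravel() for n in n2])
    s=least_squares(f,[.435,-.293,a0])
    if best is None or s.cost<best[0]: best=(s.cost,flip,s.x,np.abs(s.fun).max())
  print(n2,best)
E
```

```text
scene [[0.49, -0.202], [0.407, -0.19], [0.371, -0.383], [0.455, -0.398]]
side [[0.494, -0.203], [0.41, -0.192], [0.374, -0.386], [0.459, -0.4]]
['scene'] (np.float64(3.8256527221520815), 1, array([ 0.43125534, -0.29449193, -0.17647424]), np.float64(1.4147477995568352))
['side'] (np.float64(3.5312860686599294), 1, array([ 0.43463057, -0.29653901, -0.16677533]), np.float64(1.4624447255874315))Traceback (most recent call last):
  File "<stdin>", line 14, in <module>
    return func(*args, **kwargs)
    result = trf(vector_fun.fun, vector_fun.jac, x0, f0, J0, lb, ub, ftol, xtol,
                 gtol, max_nfev, x_scale, loss_function, tr_solver,
                 tr_options.copy(), verbose, callback=callback_wrapped)
    return trf_no_bounds(
        fun, jac, x0, f0, J0, ftol, xtol, gtol, max_nfev, x_scale,
        loss_function, tr_solver, tr_options, verbose, callback=callback)
    J = jac(x)
    self._update_jac()
    ~~~~~~~~~~~~~~~~^^
    self.J = self.jac_wrapped(xp_copy(self.x), f0=self.f)
             ~~~~~~~~~~~~~~~~^^^^^^^^^^^^^^^^^^^^^^^^^^^^
    J, dct = approx_derivative(
  
[... 375 characters left out ...]
^^^^^^^^^^^^
                             mf)
                             ^^^
    df = [f_eval - f0 for f_eval in f_evals]
                                    ^^^^^^^
    f = np.atleast_1d(self.fun(x, *self.args, **self.kwargs))
                      ~~~~~~~~^^^^^^^^^^^^^^^^^^^^^^^^^^^^^^
    return np.atleast_1d(self.fun(x))
                         ~~~~~~~~^^^
    return self.f(x, *self.args, **self.kwargs)
           ~~~~~~^^^^^^^^^^^^^^^^^^^^^^^^^^^^^^
  File "<stdin>", line 13, in <lambda>
  File "h.py", line 5, in cam
    i=r.camera_info(n); K=np.array([[i["fx"],0,i["cx"]],[0,i["fy"],i["cy"]],[0,0,1]]); D=np.array(i["distortion"])
ValueError: time passes only in moves, steps and waits
```

```bash
python3 - <<'E'
from h import *
c=cam("side"); 
for z in (.05,.08): print(z,[back(c,p,z)[:2].round(3).tolist() for p in [(172,205),(162,320),(212,375),(228,244),(182,209)]])
print("small",[back(c,p,.07)[:2].round(3).tolist() for p in [(215,194)]])
E
python3 -m pendant '[{"translation":[-1.92,-3.6,0.3],"angular":[0,0,0],"hand":1},{"translation":[-1.92,-3.6,0.3],"angular":[0,0,0],"hand":1}]' 20
```

```text
0.05 [[0.835, -0.244], [0.689, -0.473], [0.462, -0.361], [0.599, -0.141], [0.789, -0.218]]
0.08 [[0.784, -0.204], [0.647, -0.418], [0.435, -0.313], [0.563, -0.107], [0.741, -0.179]]
small [[0.672, -0.085]]
time: 1.4
ee_pos: [0.5862, -0.0717, 0.2533]
eef_rot: [0.499, 0.501, -0.499, 0.501]
ft_force: [0.5, -1.6, 0.7]
width: 0.0867
```

```bash
python3 -m pendant '[{"translation":[-1.9,-3.6,0.3],"angular":[0,0,0],"hand":0},{"translation":[-1.9,-3.6,0.3],"angular":[0,0,0],"hand":0},{"translation":[-1.9,-3.6,0.3],"angular":[0,0,0],"hand":0},{"translation":[-1.9,-3.6,0.3],"angular":[0,0,0],"hand":0},{"translation":[-1.9,-3.6,0.3],"angular":[0,0,0],"hand":0},{"translation":[-1.9,-3.6,0.3],"angular":[0,0,0],"hand":0},{"translation":[-1.9,-3.6,0.3],"angular":[0,0,0],"hand":0},{"translation":[-1.9,-3.6,0.3],"angular":[0,0,0],"hand":0},{"translation":[0,0,0],"angular":[0,0,0],"hand":0},{"translation":[0,0,0],"angular":[0,0,0],"hand":0}]'
python3 - <<'E'
from h import *
s=r.read_state(); im=r.camera("wrist"); cv2.imwrite("pics/w2.png",im[:,:,::-1]); print(s["ee_pos"],s["eef_rot"],s["joint_positions"],s["width"])
np.savez("w2.npz",p=s["ee_pos"],q=s["eef_rot"])
print(r.mark_of("wrist","cover"),r.mark_of("wrist","enclosure"))
E
```

```text
time: 2.4
ee_pos: [0.4342, -0.3607, 0.2776]
eef_rot: [0.501, 0.499, -0.5, 0.5]
ft_force: [0.7, 0.8, -0.7]
width: 0.0435
[ 0.43416433 -0.36065207  0.27764203] [ 0.50062373  0.49938446 -0.5004559   0.49953472] [ 0.44572833  0.17963279  0.19114362  1.59137009 -0.03482732  1.37366353
  0.63852401] 0.04350307881368386
[{'point': [125.8, 275.4], 'confidence': 0.94}] []
```

View pics/w2.png

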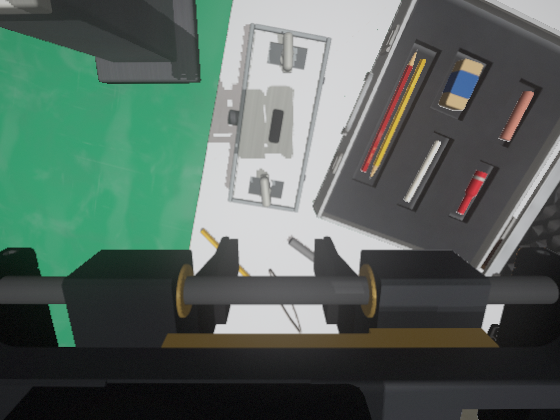

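```bash
python3 - <<'E'
import cv2
a=cv2.imread("pics/w2.png")[15:220,220:340]
a=cv2.resize(a,None,fx=4,fy=4,interpolation=cv2.INTER_CUBIC); print(a.shape)
cv2.imwrite("pics/w2a.png",a[:440]); cv2.imwrite("pics/w2b.png",a[400:])
E
```

```text
(820, 480, 3)
```

View pics/w2a.png

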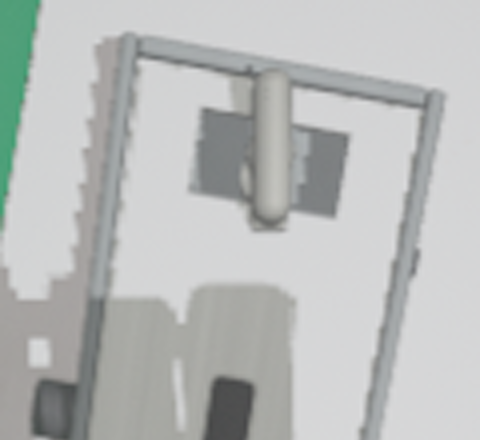

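View pics/w2b.png

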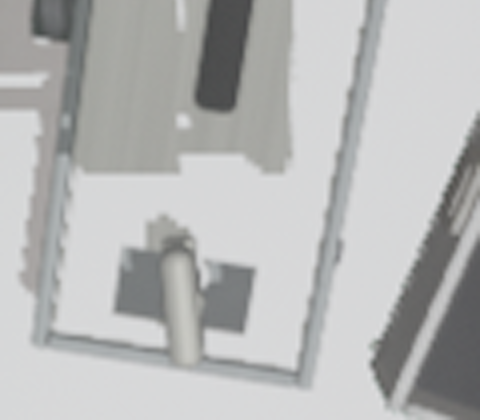

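```bash
python3 - <<'E'
from h import *
from scipy.optimize import least_squares
z=np.load("w2.npz"); c=cam("wrist",dict(ee_pos=z["p"],eef_rot=z["q"]))
obs=[(252,23.75),(330,38),(296.5,211),(229.5,200.75)]
P=np.array([back(c,p[::-1],.042) for p in obs]); print(P.round(4), P.mean(0).round(4))
print("sides",[np.linalg.norm(P[i]-P[(i+1)%4]).round(4) for i in range(4)])
L=np.array([[-.045,.102,.042],[.045,.102,.042],[.045,-.102,.042],[-.045,-.102,.042]])
def W(p,L): c_,s=np.cos(p[2]),np.sin(p[2]); return L@np.array([[c_,s,0],[-s,c_,0],[0,0,1]])+[p[0],p[1],0]
s=least_squares(lambda p:(proj(c,W(p,L))-obs).ravel(),[.433,-.295,-.17]); print(s.x.round(4),s.fun.round(1))
print("screws",W(s.x,np.array([[0,.076,0],[0,-.076,0],[0,0,0]])).round(4))
for n,a,b in (("p1",(287.75,33.5),(288,70.5)),("p2",(264.5,177),(266.75,206)),("h",(278.75,109.5),(273.75,142))):
    A,B=back(c,a[::-1],.07),back(c,b[::-1],.07); d=A-B; print(n,A.round(4),B.round(4),((A+B)/2).round(4),np.linalg.norm(d).round(4),"yaw",np.arctan2(-d[0],d[1]).round(3))
Rm=R.from_quat(z["q"]).as_matrix(); print(Rm.round(3))
E
```

```text
[[ 0.4089 -0.1901  0.042 ]
 [ 0.4937 -0.2041  0.042 ]
 [ 0.4604 -0.4022  0.042 ]
 [ 0.3758 -0.3884  0.042 ]] [ 0.4347 -0.2962  0.042 ]
sides [np.float64(0.0859), np.float64(0.2008), np.float64(0.0857), np.float64(0.2011)]
[ 0.4347 -0.2967 -0.1655] [-1.7 -1.4  2.  -0.6  1.4  1.9 -1.8  1.1]
screws [[ 0.4472 -0.2218  0.    ]
 [ 0.4221 -0.3717  0.    ]
 [ 0.4347 -0.2967  0.    ]]
p1 [ 0.4466 -0.2059  0.07  ] [ 0.4471 -0.2403  0.07  ] [ 0.4468 -0.2231  0.07  ] 0.0345 yaw 0.016
p2 [ 0.4213 -0.3525  0.07  ] [ 0.4235 -0.387   0.07  ] [ 0.4224 -0.3697  0.07  ] 0.0346 yaw 0.063
h [ 0.4375 -0.279   0.07  ] [ 0.432  -0.3133  0.07  ] [ 0.4348 -0.2961  0.07  ] 0.0347 yaw -0.159
[[ 0.     1.    -0.002]
 [ 0.    -0.002 -1.   ]
 [-1.     0.    -0.   ]]
```

```bash
python3 - <<'E'
from h import *
z=np.load("w2.npz"); c=cam("wrist",dict(ee_pos=z["p"],eef_rot=z["q"]))
for h in (.03,.05,.07,.09): print(h,back(c,(212,318),h).round(3),back(cam("side"),(212,375),h).round(3))
E
python3 -m pendant '[{"translation":[0.26,2.77,-3],"angular":[0,0,0],"hand":-0.2},{"translation":[0.26,2.77,-3],"angular":[0,0,0],"hand":-0.2},{"translation":[0.26,2.77,-3],"angular":[0,0,0],"hand":-0.2},{"translation":[0.26,2.77,-3],"angular":[0,0,0],"hand":-0.2},{"translation":[0.26,2.77,-3],"angular":[0,0,1],"hand":-0.2},{"translation":[0,0,0],"angular":[0,0,0],"hand":-0.2},{"translation":[0,0,0],"angular":[0,0,0],"hand":-0.2}]'
```

```text
0.03 [ 0.489 -0.407  0.03 ] [ 0.48  -0.393  0.03 ]
0.05 [ 0.487 -0.401  0.05 ] [ 0.462 -0.361  0.05 ]
0.07 [ 0.484 -0.394  0.07 ] [ 0.444 -0.329  0.07 ]
0.09 [ 0.481 -0.388  0.09 ] [ 0.426 -0.297  0.09 ]
time: 3.25
ee_pos: [0.4479, -0.2202, 0.1274]
eef_rot: [0.495, 0.505, -0.495, 0.505]
ft_force: [0.0, -1.5, 0.3]
width: 0.0349
```

```bash
python3 -m pendant '[{"translation":[-0.1,-0.2,-2],"angular":[0,0,0],"hand":-0.2},{"translation":[0,0,-2],"angular":[0,0,0],"hand":-0.2},{"translation":[0,0,-1.6],"angular":[0,0,0],"hand":-0.2},{"translation":[0,0,0],"angular":[0,0,0],"hand":-0.2},{"translation":[0,0,0],"angular":[0,0,0],"hand":-0.2}]'
python3 - <<'E'
from h import *
im=r.camera("side"); cv2.imwrite("pics/s3.png",cv2.resize(im[130:300,250:450,::-1],None,fx=3,fy=3))
E
```

```text
time: 3.75
ee_pos: [0.4472, -0.2242, 0.0727]
eef_rot: [0.496, 0.504, -0.496, 0.505]
ft_force: [0.8, 0.2, 1.1]
width: 0.0348
```

View pics/s3.png

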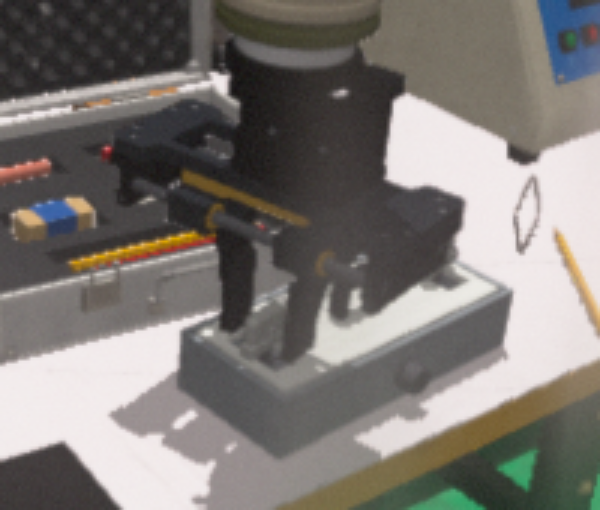

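The fingers straddle the near paddle at about (260, 330) in the crop, just above the cover. I'll close on it.

```bash
python3 -m pendant '[{"translation":[0,0.2,0],"angular":[0,0,0],"hand":-0.4},{"translation":[0,0,0],"angular":[0,0,0],"hand":-1},{"translation":[0,0,0],"angular":[0,0,0],"hand":-1},{"translation":[0,0,0],"angular":[0,0,0],"hand":-1},{"translation":[0,0,0],"angular":[0,0,0],"hand":-1},{"translation":[0,0,0],"angular":[0,0,0],"hand":-1}]' 15
```

```text
time: 4.4
ee_pos: [0.4466, -0.2216, 0.0718]
eef_rot: [0.496, 0.504, -0.496, 0.504]
ft_force: [-2.8, -0.2, 4.6]
width: 0.0098
```

```bash
python3 -m pendant '[{"translation":[0,0,0],"angular":[0,0,7],"hand":-1},{"translation":[0,0,0],"angular":[0,0,7],"hand":-1},{"translation":[0,0,0],"angular":[0,0,7],"hand":-1},{"translation":[0,0,0],"angular":[0,0,7],"hand":-1},{"translation":[0,0,0],"angular":[0,0,7],"hand":-1}]'; python3 -c "
from h import *
s=r.read_state();print(s['joint_positions'].round(2),s['torque'].round(2))"
```

```text
time: 4.9
ee_pos: [0.4465, -0.2216, 0.0718]
eef_rot: [0.32, 0.631, -0.32, 0.631]
ft_force: [-2.4, 1.5, 5.7]
width: 0.0097
[ 0.37  0.24 -0.    1.98  0.    0.92  1.  ] [ 0.19  0.6  -0.1 ]
```

```bash
python3 -m pendant '[{"translation":[0,0,0],"angular":[0,0,7],"hand":-1},{"translation":[0,0,0],"angular":[0,0,7],"hand":-1},{"translation":[0,0,0],"angular":[0,0,7],"hand":-1},{"translation":[0,0,0],"angular":[0,0,7],"hand":-1},{"translation":[0,0,0],"angular":[0,0,7],"hand":-1},{"translation":[0,0,0],"angular":[0,0,7],"hand":-1},{"translation":[0,0,0],"angular":[0,0,0],"hand":-1},{"translation":[0,0,0],"angular":[0,0,0],"hand":-1}]'; python3 -c "
from h import *
s=r.read_state();print(s['joint_positions'].round(2),s['torque'].round(2)); m=R.from_quat(s['eef_rot']).as_matrix();print(np.degrees(np.arctan2(m[1,1],m[0,1])))"
```

```text
time: 5.7
ee_pos: [0.4464, -0.2217, 0.0718]
eef_rot: [0.074, 0.703, -0.074, 0.703]
ft_force: [-3.3, 0.6, 5.5]
width: 0.0097
[ 0.45  0.24 -0.09  1.98  0.03  0.93  1.71] [0.24 0.67 0.06]
78.00284730671406
```

```bash
python3 -m pendant '[{"translation":[0,0,0],"angular":[0,0,2],"hand":-1},{"translation":[0,0,0],"angular":[0,0,0],"hand":-1},{"translation":[0,0,0],"angular":[0,0,0],"hand":-0.2},{"translation":[0,0,0],"angular":[0,0,0],"hand":-0.2},{"translation":[0,0,0],"angular":[0,0,0],"hand":-0.2},{"translation":[0,0,0],"angular":[0,0,0],"hand":-0.2},{"translation":[0,0,2],"angular":[0,0,0],"hand":-0.2},{"translation":[0,0,4],"angular":[0,0,0],"hand":-0.2},{"translation":[0,0,4],"angular":[0,0,0],"hand":-0.2},{"translation":[0,0,4],"angular":[0,0,0],"hand":-0.2},{"translation":[0,0,0],"angular":[0,0,0],"hand":-0.2}]'; python3 - <<'E'
from h import *
im=r.camera("side"); cv2.imwrite("pics/s4.png",cv2.resize(im[130:300,250:450,::-1],None,fx=3,fy=3))
im=r.camera("wrist"); cv2.imwrite("pics/w4.png",im[:,:,::-1])
E
```

```text
time: 6.8
ee_pos: [0.449, -0.2225, 0.2171]
eef_rot: [0.061, 0.701, -0.063, 0.707]
ft_force: [-0.1, 0.1, -0.3]
width: 0.0349
```

View pics/s4.png

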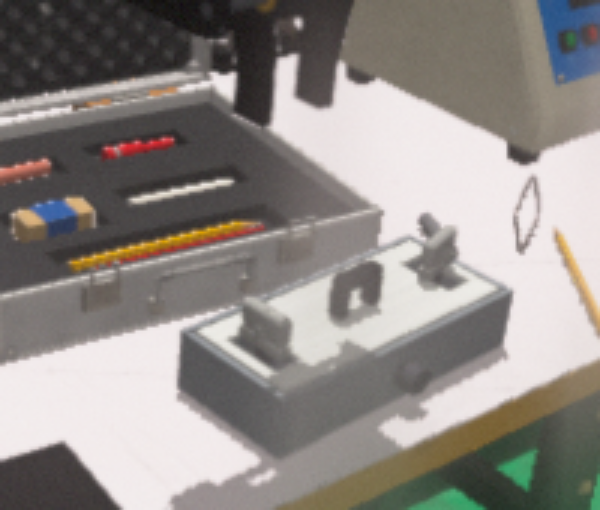

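View pics/w4.png

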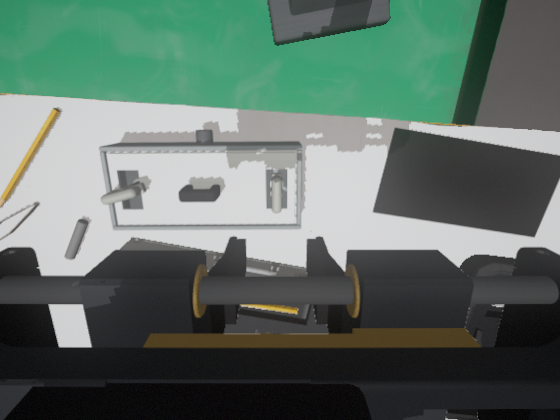

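In the wrist picture, the near paddle (277, 193) stands crosswise in its slot. The far paddle (123, 195) is still lengthwise.

```bash
python3 -m pendant '[{"translation":[-0.3,-1.65,-1],"angular":[0,0,-8.5],"hand":-0.2},{"translation":[-0.3,-1.65,-1],"angular":[0,0,-8.5],"hand":-0.2},{"translation":[-0.3,-1.65,-1],"angular":[0,0,-8.5],"hand":-0.2},{"translation":[-0.3,-1.65,-1],"angular":[0,0,-8.5],"hand":-0.2},{"translation":[-0.3,-1.65,-1],"angular":[0,0,-8.5],"hand":-0.2},{"translation":[-0.3,-1.65,-1],"angular":[0,0,-8.5],"hand":-0.2},{"translation":[-0.3,-1.65,-1],"angular":[0,0,-8.5],"hand":-0.2},{"translation":[-0.3,-1.65,-1],"angular":[0,0,-8.5],"hand":-0.2},{"translation":[-0.3,-1.65,-0.7],"angular":[0,0,-8.5],"hand":-0.2},{"translation":[0,0,0],"angular":[0,0,0],"hand":-0.2},{"translation":[0,0,0],"angular":[0,0,0],"hand":-0.2}]'; python3 -c "
from h import *
s=r.read_state(); print(s['joint_positions'].round(2)); m=R.from_quat(s['eef_rot']).as_matrix();print(m.round(3),np.degrees(np.arctan2(m[1,1],m[0,1])))"
```

```text
time: 8.0
ee_pos: [0.4192, -0.3691, 0.1234]
eef_rot: [0.483, 0.517, -0.484, 0.515]
ft_force: [1.2, 1.7, 0.5]
width: 0.0345
[ 0.54  0.29  0.12  1.79 -0.04  1.06  0.74]
[[-0.002  0.998  0.065]
 [ 0.002  0.065 -0.998]
 [-1.    -0.002 -0.002]] 3.7115403173542987
```

```bash
python3 -m pendant '[{"translation":[0.3,-0.2,-1.4],"angular":[0,0,0],"hand":-0.2},{"translation":[0,0,-2],"angular":[0,0,0],"hand":-0.2},{"translation":[0,0,-1.8],"angular":[0,0,0],"hand":-0.2},{"translation":[0,0,0],"angular":[0,0,0],"hand":-0.2},{"translation":[0,0,0],"angular":[0,0,0],"hand":-0.2}]'
python3 - <<'E'
from h import *
im=r.camera("side"); cv2.imwrite("pics/s5.png",cv2.resize(im[130:300,250:450,::-1],None,fx=3,fy=3))
E
```

```text
time: 8.5
ee_pos: [0.4229, -0.3714, 0.0724]
eef_rot: [0.484, 0.516, -0.484, 0.515]
ft_force: [-0.6, -0.2, 0.0]
width: 0.0348
```

View pics/s5.png

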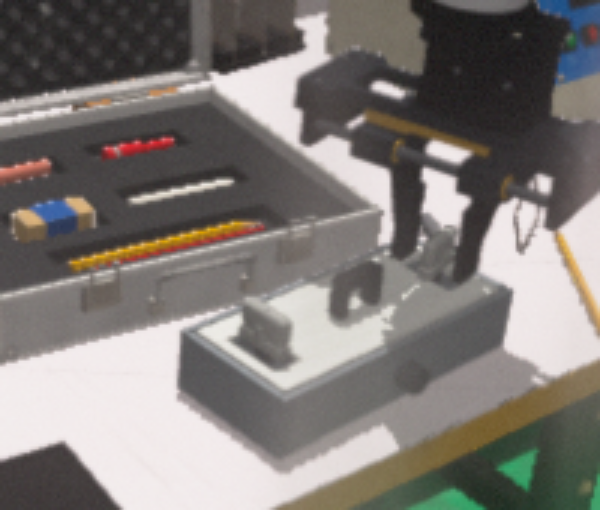

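The fingers straddle the far paddle at about (440, 240) in the crop. I'll close on it.

```bash
python3 -m pendant '[{"translation":[-0.05,0,0],"angular":[0,0,0],"hand":-1},{"translation":[0,0,0],"angular":[0,0,0],"hand":-1},{"translation":[0,0,0],"angular":[0,0,0],"hand":-1},{"translation":[0,0,0],"angular":[0,0,0],"hand":-1},{"translation":[0,0,0],"angular":[0,0,0],"hand":-1}]' 15
```

```text
time: 9.05
ee_pos: [0.4213, -0.3721, 0.0729]
eef_rot: [0.484, 0.515, -0.485, 0.515]
ft_force: [-4.8, 1.8, 5.4]
width: 0.0098
```

```bash
python3 -m pendant '[{"translation":[0,0,0],"angular":[0,0,7],"hand":-1},{"translation":[0,0,0],"angular":[0,0,7],"hand":-1},{"translation":[0,0,0],"angular":[0,0,7],"hand":-1},{"translation":[0,0,0],"angular":[0,0,7],"hand":-1},{"translation":[0,0,0],"angular":[0,0,7],"hand":-1},{"translation":[0,0,0],"angular":[0,0,7],"hand":-1},{"translation":[0,0,0],"angular":[0,0,7],"hand":-1},{"translation":[0,0,0],"angular":[0,0,7],"hand":-1},{"translation":[0,0,0],"angular":[0,0,7],"hand":-1},{"translation":[0,0,0],"angular":[0,0,7],"hand":-1},{"translation":[0,0,0],"angular":[0,0,7],"hand":-1},{"translation":[0,0,0],"angular":[0,0,0],"hand":-1},{"translation":[0,0,0],"angular":[0,0,0],"hand":-1}]';python3 -c "
from h import *
s=r.read_state(); print(s['joint_positions'].round(2),s['torque'].round(2)); m=R.from_quat(s['eef_rot']).as_matrix();print(m.round(3),np.degrees(np.arctan2(m[1,1],m[0,1])))"
```

```text
time: 10.35
ee_pos: [0.4218, -0.3717, 0.0728]
eef_rot: [0.06, 0.705, -0.059, 0.704]
ft_force: [-3.2, 2.3, 6.4]
width: 0.01
[ 0.73  0.36 -0.1   1.81  0.04  0.97  2.01] [0.78 0.77 0.04]
[[-0.001  0.168  0.986]
 [ 0.001  0.986 -0.168]
 [-1.     0.001 -0.001]] 80.34226032680824
```

```bash
python3 -m pendant '[{"translation":[0,0,0],"angular":[0,0,0],"hand":-0.2},{"translation":[0,0,0],"angular":[0,0,0],"hand":-0.2},{"translation":[0,0,0],"angular":[0,0,0],"hand":-0.2},{"translation":[0,0,0],"angular":[0,0,0],"hand":-0.2},{"translation":[0,0,2],"angular":[0,0,0],"hand":-0.2},{"translation":[0,0,4],"angular":[0,0,0],"hand":-0.2},{"translation":[0.2,1,3],"angular":[0,0,-8.5],"hand":-0.2},{"translation":[0.2,1,3],"angular":[0,0,-8.5],"hand":-0.2},{"translation":[0.2,1,3],"angular":[0,0,-8.5],"hand":-0.2},{"translation":[0.2,1,3],"angular":[0,0,-8.5],"hand":-0.2},{"translation":[0.2,0,1],"angular":[0,0,-8.5],"hand":-0.2},{"translation":[0,0,0],"angular":[0,0,-8.5],"hand":-0.2},{"translation":[0,0,0],"angular":[0,0,-8.5],"hand":-0.2},{"translation":[0,0,0],"angular":[0,0,-8.5],"hand":-0.2},{"translation":[0,0,0],"angular":[0,0,-8.5],"hand":-0.2},{"translation":[0,0,0],"angular":[0,0,-8.5],"hand":-0.2},{"translation":[0,0,0],"angular":[0,0,-5],"hand":-0.2},{"translation":[0,0,0],"angular":[0,0,0],"hand":-0.2},{"translation":[0,0,0],"angular":[0,0,0],"hand":-0.2}]'; python3 - <<'E'
from h import *
s=r.read_state(); im=r.camera("wrist"); cv2.imwrite("pics/w6.png",im[:,:,::-1]); print(s["ee_pos"],s["joint_positions"].round(2))
np.savez("w6.npz",p=s["ee_pos"],q=s["eef_rot"])
m=R.from_quat(s['eef_rot']).as_matrix();print(m.round(3),np.degrees(np.arctan2(m[1,1],m[0,1])))
E
```

```text
time: 12.25
ee_pos: [0.4321, -0.332, 0.2625]
eef_rot: [0.539, 0.458, -0.539, 0.458]
ft_force: [-0.2, 0.3, -0.1]
width: 0.0348
[ 0.43214148 -0.33197218  0.26254622] [ 0.57  0.15 -0.    1.65  0.    1.34  0.41]
[[ 0.     0.987 -0.162]
 [-0.    -0.162 -0.987]
 [-1.     0.     0.   ]] -9.342289004011981
```

View pics/w6.png

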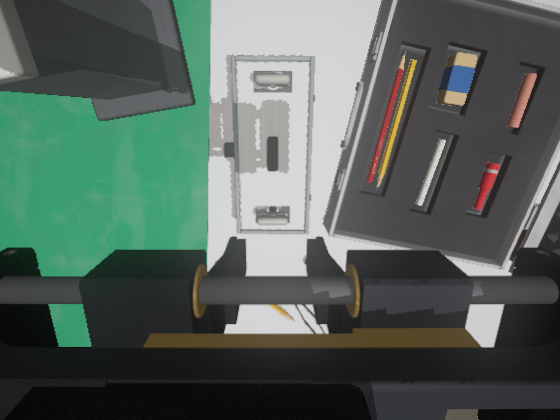

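```bash
python3 - <<'E'
from h import *
import cv2
z=np.load("w6.npz"); c=cam("wrist",dict(ee_pos=z["p"],eef_rot=z["q"]))
im=cv2.imread("pics/w6.png"); g=im.max(2)
sub=g[130:176,255:290]; ys,xs=np.where(sub<70); print(xs.min()+255,xs.max()+255,ys.min()+130,ys.max()+130,xs.mean()+255,ys.mean()+130,len(xs))
for rc in ((ys.min()+130,xs.mean()+255),(ys.max()+130,xs.mean()+255),(ys.mean()+130,xs.mean()+255)): print(back(c,rc,.070).round(4))
# mat fit from wrist1
E
python3 - <<'E'
import cv2
a=cv2.imread("pics/w6.png")[45:245,215:335]; cv2.imwrite("pics/w6a.png",cv2.resize(a,None,fx=3,fy=3,interpolation=cv2.INTER_CUBIC))
E
```

```text
Traceback (most recent call last):
ValueError: zero-size array to reduction operation minimum which has no identity
```

View pics/w6a.png

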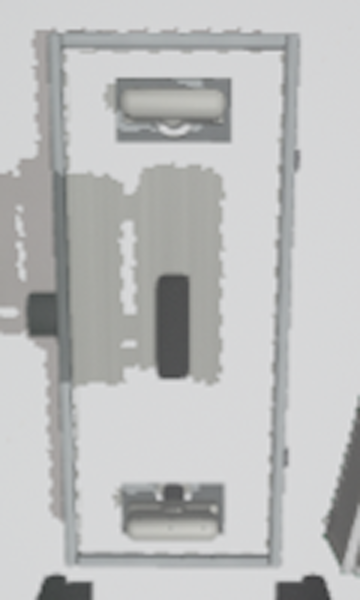

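```bash
python3 - <<'E'
from h import *
z=np.load("w6.npz"); c=cam("wrist",dict(ee_pos=z["p"],eef_rot=z["q"]))
for rc in ((136.7,272.6),(170.7,272.2),(153.7,272.3)): print(back(c,rc,.070).round(4))
E
```

```text
[ 0.4376 -0.2779  0.07  ]
[ 0.4312 -0.3134  0.07  ]
[ 0.4344 -0.2954  0.07  ]
```

Both paddles are crosswise in their slots, at about (273, 79) and (272, 216). The handle is centred at (272, 154). I'll go down onto it.

```bash
python3 -m pendant '[{"translation":[0.08,1.2,-3.5],"angular":[0,0,0],"hand":-0.1},{"translation":[0.08,1.2,-3.5],"angular":[0,0,0],"hand":-0.1},{"translation":[0.08,1.2,-3.5],"angular":[0,0,0],"hand":-0.1},{"translation":[0,0,-3],"angular":[0,0,0],"hand":-0.1},{"translation":[0,0,0],"angular":[0,0,0],"hand":-0.1},{"translation":[0,0,-2],"angular":[0,0,0],"hand":-0.1},{"translation":[0,0,-2],"angular":[0,0,0],"hand":-0.1},{"translation":[0,0,-1.5],"angular":[0,0,0],"hand":-0.1},{"translation":[0,0,0],"angular":[0,0,0],"hand":-0.1},{"translation":[0,0,0],"angular":[0,0,0],"hand":-0.1}]'
python3 - <<'E'
from h import *
im=r.camera("side"); cv2.imwrite("pics/s7.png",cv2.resize(im[130:300,250:450,::-1],None,fx=3,fy=3))
E
```

```text
time: 13.3
ee_pos: [0.4352, -0.2967, 0.0741]
eef_rot: [0.54, 0.456, -0.539, 0.457]
ft_force: [-0.2, -0.4, -0.5]
width: 0.0391
```

View pics/s7.png

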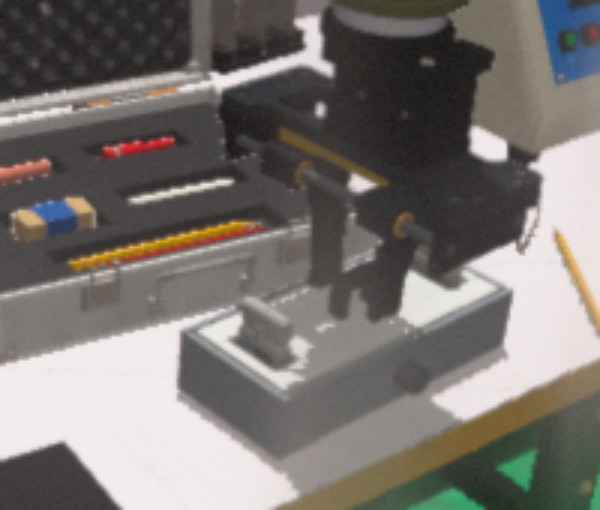

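```bash
python3 -m pendant '[{"translation":[0,0,-0.25],"angular":[0,0,0],"hand":-0.4},{"translation":[0,0,0],"angular":[0,0,0],"hand":-1},{"translation":[0,0,0],"angular":[0,0,0],"hand":-1},{"translation":[0,0,0],"angular":[0,0,0],"hand":-1},{"translation":[0,0,0],"angular":[0,0,0],"hand":-1},{"translation":[0,0,0],"angular":[0,0,0],"hand":-1}]' 35
```

```text
time: 13.95
ee_pos: [0.4345, -0.296, 0.0703]
eef_rot: [0.54, 0.457, -0.54, 0.457]
ft_force: [-0.3, 0.7, 2.6]
width: 0.0115
```

```bash
python3 -m pendant '[{"translation":[0,0,0.4],"angular":[0,0,0],"hand":-1},{"translation":[0,0,0.5],"angular":[0,0,0],"hand":-1},{"translation":[0,0,0.5],"angular":[0,0,0],"hand":-1},{"translation":[0,0,0],"angular":[0,0,0],"hand":-1}]'; python3 - <<'E'
from h import *
im=r.camera("side"); cv2.imwrite("pics/s8.png",cv2.resize(im[130:300,250:450,::-1],None,fx=3,fy=3))
E
```

```text
time: 14.35
ee_pos: [0.435, -0.2962, 0.085]
eef_rot: [0.54, 0.456, -0.54, 0.457]
ft_force: [0.5, 0.2, -1.5]
width: 0.0117
```

View pics/s8.png

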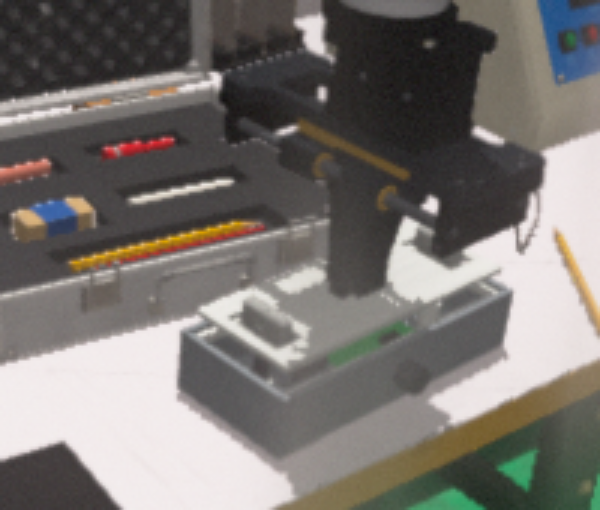

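```bash
python3 -m pendant '[{"translation":[0,0,1],"angular":[0,0,0],"hand":-1},{"translation":[0,0,1.5],"angular":[0,0,0],"hand":-1},{"translation":[0,0,1.5],"angular":[0,0,0],"hand":-1},{"translation":[0,0,1.5],"angular":[0,0,0],"hand":-1},{"translation":[0,0,1],"angular":[0,0,0],"hand":-1},{"translation":[0,0,0],"angular":[0,0,0],"hand":-1},{"translation":[0,0,0],"angular":[0,0,0],"hand":-1}]'; python3 - <<'E'
from h import *
c=cam("wrist",dict(ee_pos=[.6246,0,.2467],eef_rot=[-0.4996, -0.5003, 0.5004, -0.4997]))
for n,p in (("case cornerL",(182,232)),("case cornerB",(240,400)),("handle",(110,240)),("case up",(85,262)),("matTR",(113,231)),("smallbox corner",(240,297))): print(n,[back(c,p,z)[:2].round(3).tolist() for z in (0.003,.05,.08)])
im=r.camera("side"); cv2.imwrite("pics/s9.png",im[:,:,::-1])
E
```

```text
time: 15.1
ee_pos: [0.4344, -0.2959, 0.1488]
eef_rot: [0.54, 0.457, -0.54, 0.457]
ft_force: [0.3, 0.2, -0.7]
width: 0.0117
case cornerL [[0.569, -0.006], [0.576, 0.005], [0.58, 0.011]]
case cornerB [[0.79, -0.085], [0.77, -0.065], [0.757, -0.052]]
handle [[0.582, 0.081], [0.587, 0.081], [0.591, 0.081]]
case up [[0.608, 0.109], [0.61, 0.105], [0.612, 0.103]]
matTR [[0.571, 0.078], [0.578, 0.078], [0.582, 0.078]]
smallbox corner [[0.652, -0.085], [0.649, -0.065], [0.647, -0.052]]
```

View pics/s9.png

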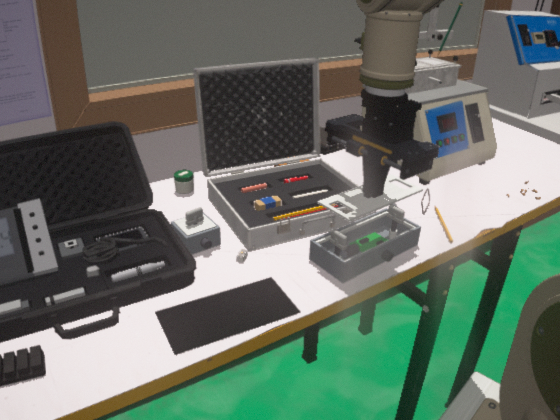

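```bash
python3 - <<'E'
from h import *
import cv2
c=cam("side")
for p in ((257,193),(265,193),(277,192)): print(p,[back(c,p,z)[:2].round(3).tolist() for z in (0,0.03,.045,.06,.08)])
a=cv2.imread("pics/s9.png")[190:350,60:310]; cv2.imwrite("pics/s9a.png",cv2.resize(a,None,fx=3,fy=3,interpolation=cv2.INTER_CUBIC))
E
```

```text
(257, 193) [[0.651, -0.061], [0.615, -0.035], [0.598, -0.022], [0.58, -0.01], [0.556, 0.007]]
(265, 193) [[0.631, -0.045], [0.597, -0.021], [0.58, -0.008], [0.563, 0.004], [0.54, 0.02]]
(277, 192) [[0.605, -0.022], [0.572, 0.001], [0.556, 0.013], [0.539, 0.025], [0.517, 0.04]]
```

View pics/s9a.png

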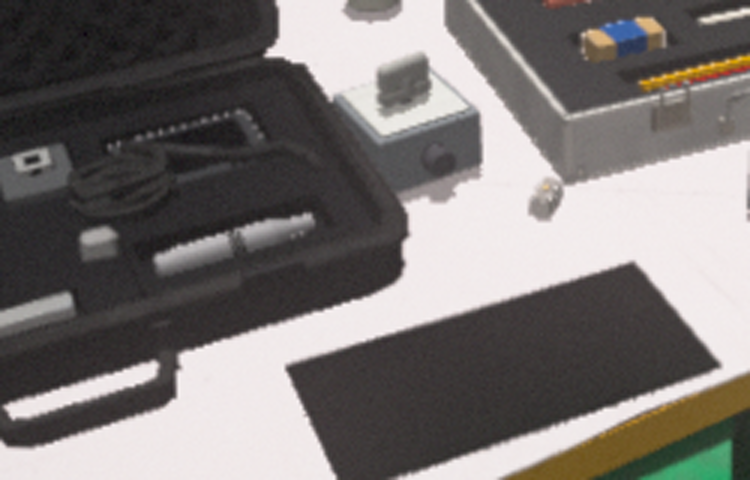

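```bash
python3 -m pendant '[{"translation":[0.3,1.5,0],"angular":[0,0,-0.6],"hand":-1},{"translation":[0.5,2.6,0],"angular":[0,0,-1],"hand":-1},{"translation":[0.5,2.9,0],"angular":[0,0,-1],"hand":-1},{"translation":[0.5,2.9,0],"angular":[0,0,-1],"hand":-1},{"translation":[0.5,2.9,0],"angular":[0,0,-1],"hand":-1},{"translation":[0.5,2.9,0],"angular":[0,0,-1],"hand":-1},{"translation":[0.5,2.9,0],"angular":[0,0,-1],"hand":-1},{"translation":[0.5,2.9,0],"angular":[0,0,-1],"hand":-1},{"translation":[0.5,2.9,0],"angular":[0,0,-1],"hand":-1},{"translation":[0.5,2.5,0],"angular":[0,0,-1],"hand":-1},{"translation":[0.4,2.2,0],"angular":[0,0,-1],"hand":-1},{"translation":[0,0,0],"angular":[0,0,0],"hand":-1},{"translation":[0,0,0],"angular":[0,0,0],"hand":-1}]'; python3 - <<'E'
from h import *
s=r.read_state(); print(s["joint_positions"].round(2))
m=R.from_quat(s['eef_rot']).as_matrix();print(np.degrees(np.arctan2(m[1,1],m[0,1])))
np.savez("w10.npz",p=s["ee_pos"],q=s["eef_rot"])
im=r.camera("wrist"); cv2.imwrite("pics/w10.png",im[:,:,::-1])
im=r.camera("side"); cv2.imwrite("pics/s10.png",im[:,:,::-1])
E
```

```text
time: 16.45
ee_pos: [0.4861, -0.0049, 0.1483]
eef_rot: [-0.579, -0.406, 0.58, -0.405]
ft_force: [0.0, 0.4, -1.7]
width: 0.0114
[ 0.17  0.13 -0.27  1.93  0.04  1.09 -0.47]
-20.033542343313748
```

View pics/w10.png

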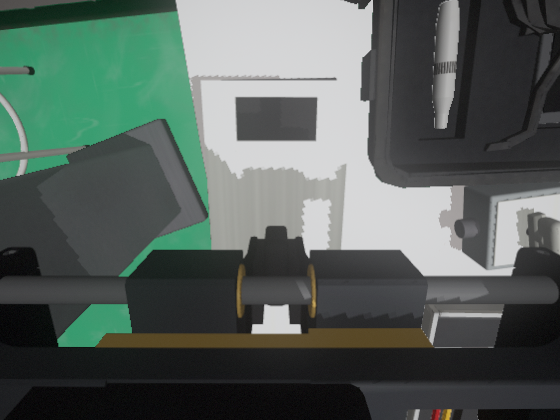

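View pics/s10.png

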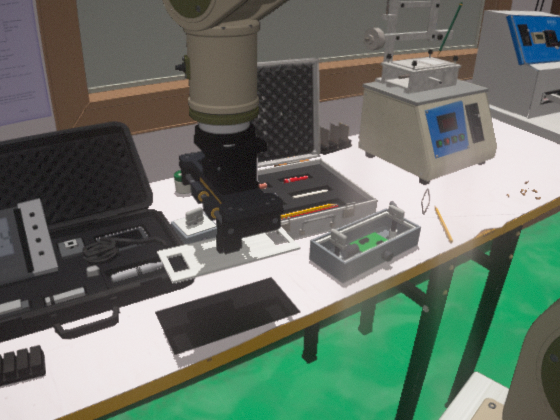

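```bash
python3 -m pendant '[{"translation":[0,0,-1.5],"angular":[0,0,0],"hand":-1},{"translation":[0,0,-2],"angular":[0,0,0],"hand":-1},{"translation":[0,0,-2],"angular":[0,0,0],"hand":-1},{"translation":[0,0,-2],"angular":[0,0,0],"hand":-1},{"translation":[0,0,-1.5],"angular":[0,0,0],"hand":-1},{"translation":[0,0,-0.8],"angular":[0,0,0],"hand":-1},{"translation":[0,0,-0.5],"angular":[0,0,0],"hand":-1},{"translation":[0,0,0],"angular":[0,0,0],"hand":-1},{"translation":[0,0,0],"angular":[0,0,0],"hand":-1}]'; python3 - <<'E'
from h import *
im=r.camera("side"); cv2.imwrite("pics/s11.png",cv2.resize(im[180:360,120:330,::-1],None,fx=3,fy=3))
im=r.camera("wrist"); cv2.imwrite("pics/w11.png",im[:,:,::-1])
E
```

```text
time: 17.45
ee_pos: [0.487, -0.0051, 0.0467]
eef_rot: [0.58, 0.405, -0.579, 0.405]
ft_force: [0.2, 0.3, -1.7]
width: 0.0113
```

View pics/s11.png

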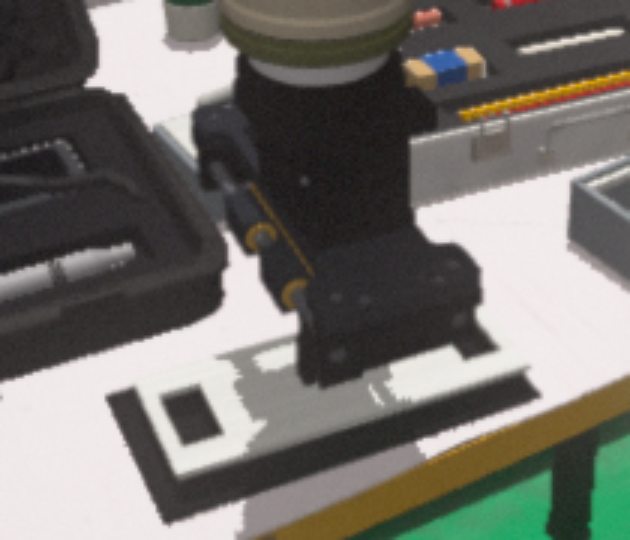

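View pics/w11.png

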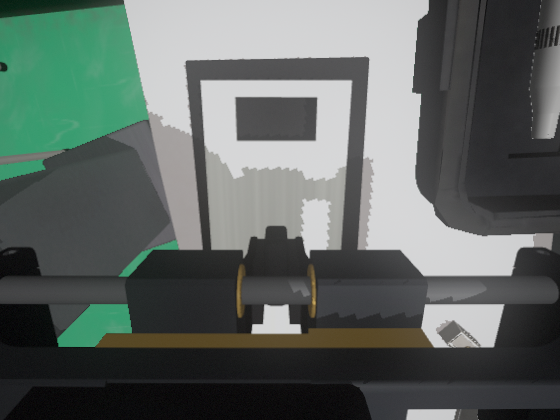

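The cover is centred over the mat and parallel to it, with an even dark border of about 14 to 17 px (cover end from about (202, 80) to (352, 80)). I'll lower the last 11 mm gently.

```bash
python3 -m pendant '[{"translation":[0,0,-0.4],"angular":[0,0,0],"hand":-1},{"translation":[0,0,-0.3],"angular":[0,0,0],"hand":-1},{"translation":[0,0,-0.2],"angular":[0,0,0],"hand":-1},{"translation":[0,0,-0.1],"angular":[0,0,0],"hand":-1},{"translation":[0,0,-0.1],"angular":[0,0,0],"hand":-1},{"translation":[0,0,0],"angular":[0,0,0],"hand":-1},{"translation":[0,0,0],"angular":[0,0,0],"hand":-1}]'
```

```text
time: 18.25
ee_pos: [0.4864, -0.005, 0.0352]
eef_rot: [-0.58, -0.405, 0.58, -0.405]
ft_force: [-1.9, 0.9, 4.1]
width: 0.0113
```

```bash
python3 -m pendant '[{"translation":[0,0,-0.1],"angular":[0,0,0],"hand":-1},{"translation":[0,0,0],"angular":[0,0,0],"hand":-1},{"translation":[0,0,0],"angular":[0,0,0],"hand":-1},{"translation":[0,0,0],"angular":[0,0,0],"hand":-1},{"translation":[0,0,0],"angular":[0,0,0],"hand":-1}]'; python3 - <<'E'
from h import *
im=r.camera("side"); cv2.imwrite("pics/s12.png",cv2.resize(im[180:360,120:330,::-1],None,fx=3,fy=3))
E
```

```text
time: 18.75
ee_pos: [0.4865, -0.0049, 0.0352]
eef_rot: [-0.579, -0.405, 0.58, -0.405]
ft_force: [-9.3, 0.5, 17.2]
width: 0.0114
```

View pics/s12.png

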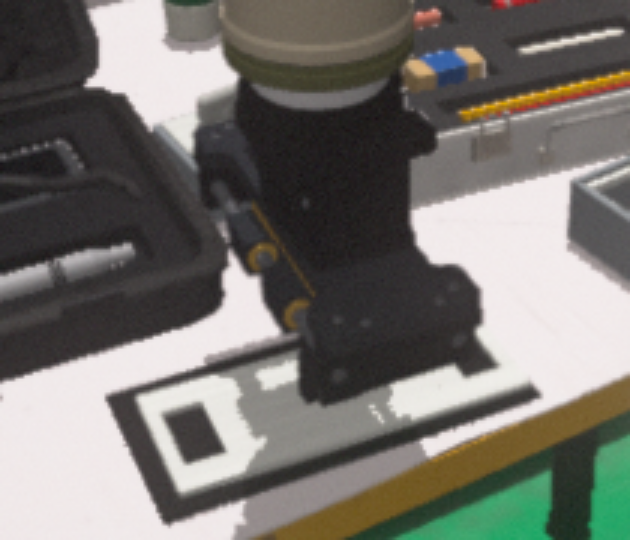

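The cover rests flat on the mat, and the wrist reads 17 N of contact force. I'll ease off, release and rise.

```bash
python3 -m pendant '[{"translation":[0,0,0.1],"angular":[0,0,0],"hand":-1},{"translation":[0,0,0],"angular":[0,0,0],"hand":-1},{"translation":[0,0,0],"angular":[0,0,0],"hand":-0.3},{"translation":[0,0,0],"angular":[0,0,0],"hand":-0.3},{"translation":[0,0,0],"angular":[0,0,0],"hand":-0.3},{"translation":[0,0,0],"angular":[0,0,0],"hand":-0.3},{"translation":[0,0,1],"angular":[0,0,0],"hand":-0.3},{"translation":[0,0,3],"angular":[0,0,0],"hand":-0.3},{"translation":[0,0,4],"angular":[0,0,0],"hand":-0.3},{"translation":[0,0,4],"angular":[0,0,0],"hand":-0.3},{"translation":[0,-2,4],"angular":[0,0,0],"hand":-0.3},{"translation":[0,-4,2],"angular":[0,0,0],"hand":-0.3},{"translation":[0,-2,1],"angular":[0,0,0],"hand":-0.3},{"translation":[0,0,0],"angular":[0,0,0],"hand":-0.3},{"translation":[0,0,0],"angular":[0,0,0],"hand":-0.3}]'; python3 - <<'E'
from h import *
s=r.read_state(); im=r.camera("wrist"); cv2.imwrite("pics/w13.png",im[:,:,::-1])
np.savez("w13.npz",p=s["ee_pos"],q=s["eef_rot"])
print(r.mark_of("wrist","cover"),r.mark_of("wrist","mat"))
im=r.camera("scene"); cv2.imwrite("pics/c13.png",im[:,:,::-1])
print(r.mark_of("scene","cover"),r.mark_of("scene","mat"),s["ft_force"],s["time"])
E
```

```text
time: 20.3
ee_pos: [0.4865, -0.0847, 0.2255]
eef_rot: [0.58, 0.405, -0.579, 0.405]
ft_force: [-0.4, 0.6, -0.4]
width: 0.0308
[] []
[{'point': [284.5, 262.8], 'confidence': 0.74}] [{'point': [287.2, 260.2], 'confidence': 0.71}] [-0.38977934  0.5817227  -0.42962444] 20.3
```

View pics/w13.png

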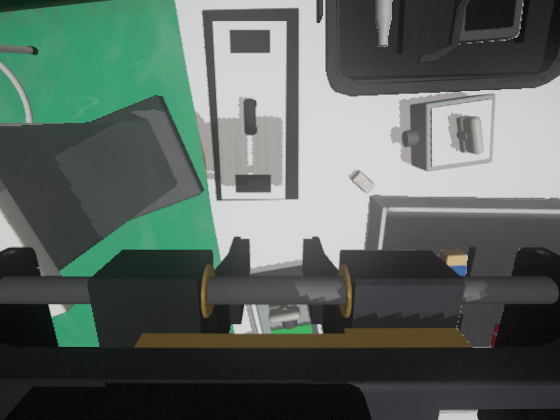

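View pics/c13.png

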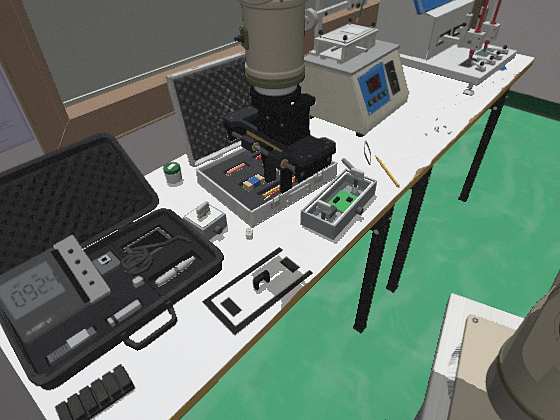

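In the wrist picture the cover lies inside the mat's border, with the handle up at (250, 117). In the scene picture, the enclosure is open and both paddles still stand crosswise. The gripper is clear of everything, so I'm handing in.

```bash
python3 -c "
from bench import r
print(r.close_job())"
```

```text
the job is handed in; nothing more can be done
None
```

I loosened both thumbscrews, lifted the cover off by its handle and set it down flat on the mat. I let go once it rested there and handed the job in at about 20.5 s; no verdict was reported.

**Thumbscrews:** From the gripper's yaw, I turned each to about 1.56 rad. In the wrist picture both paddles lined up with their slots, and the cover then lifted off freely. In the last scene picture both still stand crosswise.

**Cover:** It lies handle up inside the mat's black border, lengthwise. The set-down pose put it about 6 mm from the mat's centre and parallel to it by eye. I held it against the mat with the fingers still on the handle for over half a second, at a wrist force of up to about 17 N, before opening.

**Other checks:** I never went near the small box's screw. After I backed away, the wrist read no contact force.

**Checks that failed or disagreed:**
- In the last wrist picture the detection networks found neither the cover nor the mat. In the scene picture they found both, about 4 px apart.
- Earlier, the side camera's mark for the cover was about 15 mm off; I used the wrist-picture measurements instead.

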